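# Fold the swivel bangle tray away under the glass shelf

### The job

Put the bangle tray away: push it round on its rod until it lies under the glass shelf on the side where the jar is not, past the spring catch and pressed home against the back rail. Go gently, do not knock the glass, keep the bangles in the tray, leave everything else where it stands, and let go at the end.

Things in the scene. Friction and masses are not known exactly. Their poses are not given: they have to be found in the camera images.
- unit: Fixed glass-shelf unit on the table. Origin: on the axis of its upright centre rod (steel, 12 mm thick), at table height; +x to the unit's back (away from the robot at yaw 0), y along the shelf, z up. Two teak end panels carry the glass: inner faces at y = -205 and 205, x from -45 to 58. The open bays left (+y) and right (-y) of the rod each can take the folded tray.
- back_rail: Teak rail across the back of both bays, part of the unit, same origin and axes as the unit: 12 mm thick, front face at x = 46 mm, 40 mm high. It is the stop for the folded tray.
- glass_shelf: Clear glass plate of the unit (same origin and axes): 446 mm long (y from -223 to 223), x from -85 to 58, underside 130 mm and top 136 mm above the table. Folded away, the tray lies 40 mm behind its front edge. Not to be knocked.
- ball_left (a point): Centre of the 18 mm spring ball of the bullet catch in the left (+y) end panel, level with the rod, 199.5 mm from it and 18 mm above the table. It rolls freely and gives up to 8 mm outwards at 3 to 7 N. Over about the last 15 degrees of its swing the tray's end has to be pushed past it, which adds a few newtons to the push.
- ball_right (a point): The same for the catch in the right (-y) end panel.
- tray: Pale wood bangle tray, about 0.5 kg, flat on the table, threaded on the rod by a lug at its inner end (0.75 mm slack), so it swivels either way. Origin: hole axis, underside; +x to its outer end. Pan x 24 to 190, 90 mm wide, outer corners cut 13 mm at 45 degrees; walls 32 high, 6 thick. Starts with +x roughly along the unit's -x; folded, its x lies along the unit's y and a long side bears on the back rail.
- tray_end (a point): Middle of the tray's outer end, 190 mm from the rod, 16 mm above the tray's underside.
- bangles: Set of glass bangles stacked in the tray, one loose piece, 69 mm across, 40 mm high, open in the middle; origin at the centre of its underside, z up.
- jar: Lidded white ceramic jar, 72 mm across, 88 mm high, standing under the glass in one of the two bays; origin at the centre of its underside.
- perfume: Perfume bottle with round cap, 36 x 50 mm, 95 mm high, standing on top of the glass shelf over the other bay; origin at the centre of its underside, z up.
- mirror: Small aluminium mirror on an easel foot, 170 mm wide, 225 mm high, off to the left; origin under its foot.
- claw_clip: Grey claw clip, 88 mm long, 50 mm high, lying on the table in front on the right; origin at the centre of its underside.
- hairbrush: Paddle hairbrush, 210 mm long, 31 mm high, lying in front on the left; origin at table height at the middle of its length.
- talc_tin: White round tin, 60 mm across, 145 mm high, on the left; origin at the centre of its underside.
- cream_pot: Low round pot, 66 mm across, 45 mm high, in front on the right; origin at the centre of its underside.
Mind the look-alikes: they are no part of the job. Of the things like the perfume, leave any that is brown; of the rest the larger one is meant.

How it is judged:
By the outcome, as a careful person would: the job done as asked, in the order asked, and still so for the second after the job is handed in, with the robot touching nothing.
It also fails if it takes over 40 s, if anything falls off the work surface, if the arm or the gripper's body presses on something with over 40 N, if the wrist force passes 120 N, or if a joint passes its speed limit or range.

### The arm

A 6-joint arm with a two-finger parallel gripper is mounted at the origin on the work surface. World frame = base frame: x ahead of the robot, y to its left, z up, the work surface at z = 0. Lengths are in mm, angles in rad, forces in N, time in s.
With the tool pointing down it reaches from about 275 to 750 mm from the base axis. Payload 10.2 kg.
Tool frame: the origin (TCP) lies at the very end of the fingers, on their centre line; the grasp point (between the pads) lies ctrl.grip_depth behind it (ctrl.grip_depth is the distance from the TCP to the grasp point, in mm); z points along the fingers, y is the direction in which the jaws open and shut (so a half turn about z gives the same grasp; the last joint's range is limited). The gripper opens to 85 mm and grips with 20 to 120 N. Pads are 22 mm wide; open, the fingers measure 114 mm over their backs; the gripper's body (76 mm by 85 mm) begins 54 mm behind the grasp point. The pads swing forward as they close: fully open they stand 13 mm farther back than shut.
Start: joints at [0.94, 0.313, 1.498, -0, 1.331, -0.223], TCP at [208.223, 481.948, 209.694] pointing down, gripper open.
Joint ranges: [-2.94, 2.94], [-0.97, 2.17], [0.19, 2.56], [-1.23, 4.37], [0.02, 3.11], [-2.88, 2.88]. Speed limits (rad/s): [2.39, 2.39, 3.01, 3.14, 3.14, 3.14].

### API

Orientations are given as a unit quaternion [w, x, y, z].
In Python, from rig import telemetry, eyes, ctrl, nets gives the robot as it stands. The module is installed in compiled form; this text tells all that it offers.
- The arm moves only by the tool drive_tool, never from a script. Its argument "series" is text: rows parted by semicolons, each of 7 numbers parted by spaces: the shift along the tool's x, y, z normalised to -1 to 1, where 1 is 0.12 m, then the turn, a rotation vector about the tool's x, y, z normalised to -1 to 1, where 1 is 0.5 rad, then the opening, from 0 (shut) to 1 (fully open). In form: tx ty tz wx wy wz hand; .... A call has 1 to 20 rows; each row is the pose to reach, as a shift and turn from the pose measured when the call began, along the tool's axes at that moment; what a row does not reach only later rows make up. A row lasts 1/10 s, in which the tool goes at most 50 mm and 8.59 degrees, less where a joint would pass 70% of its speed; a pose out of reach is approached as far as the arm can. A call with a number of a shift or a turn outside -1 to 1 is refused whole. A call with a gripper value outside its range is refused whole. The fingers move at their own pace and stop on an object; "newtons" is the grip in N (left out, the last holds). Time passes only in rows, so rows that repeat a pose let the fingers close. It gives the time, the measured TCP pose, the force and the opening at its end, in the units of the state.
- telemetry.sense(): the state, without advancing time (a new reading comes with each control period).
- eyes.capture(name): name is "scene" or "top"; returns a dict with "frame" (400x640x3 uint8, red, green, blue), "fx", "fy", "cx", "cy" (pixels), "view" (4x4, takes a point from world to camera coordinates). Camera axes: x right, y up, looking along -z (the intrinsics and any distortion apply to the point x, -y, -z); pixel columns grow to the right and rows downward; lengths in mm; the calibration is good to about 2 mm. A picture is of the moment at which its call begins. There is no depth.
- ctrl.finish_job(): hands the job in, once; it reports no verdict.
Trained networks look in a picture, given as the dict that the camera call returned (one of the last four; its "shot" number tells which), for a name from the list of things; names that differ only in an ending like _2 or _b are one class to them, and where a whole thing is asked for, a point or a joint stands for the part that bears it (a point fixed in the world has none). Each returns a list of dicts, best first, with "confidence" (0 to 1); they miss things now and then, are a little off and sometimes report something else, mostly with a low value. They report only what shows in the picture. A call takes as long as a camera call. They do not tell look-alikes from the thing itself.
- nets.spot_in(name, picture): "rect" ([left, top, right, bottom] in pixels, round what is visible of it).
The state is a dict: "time_s": time; "joints": joint angles; "dq": joint speeds; "tau": joint torques, N m; "eef_pos": TCP position; "ee_rot": TCP orientation; "force": force on the tool from outside, world axes, zero at the start; "wrist_torque": the same for the moment, N m; "grip_width": opening from 0.0 (shut) to 1.0 (fully open).
Only numpy, scipy, OpenCV 4.12 (cv2) and the standard library are available. Lean on these libraries where they do the work, as an engineer would, in place of code of your own. Each camera call takes 0.05 s, during which the arm holds its last target. There are 200 camera calls.

## Working session

There is one attempt and no reset: what is moved stays moved. The work goes in short steps, Python scripts to look and compute and a tool call to move; the robot and the scene stay as the last step left them, time stands still between calls to the robot, and variables do not carry over. Pictures are saved under pics/ and viewed, about 8 in all and at most 12, crops included, and the job is handed in when it is done.

Besides the shell and the picture viewer there is one more tool, called after "Request:" as name(argument=value, ...) on one line, values as JSON. drive_tool: Moves the arm, as the interface text tells. Scaled input: -1 to 1 covers 0.12 m each way for a shift and 0.5 rad each way for a turn. Its arguments: {"type":"object","properties":{"series":{"type":"string"},"newtons":{"type":"number"}},"required":["series"]}

```bash
mkdir -p pics; cat > h.py <<'E'
import numpy as np, cv2, json
from rig import telemetry, eyes, ctrl, nets
def ray(p,u,v):
    V=np.array(p["view"]);R=V[:3,:3];c=-R.T@V[:3,3]
    d=R.T@np.array([(u-p["cx"])/p["fx"],-(v-p["cy"])/p["fy"],-1.]);return c,d
def atz(p,u,v,z):
    c,d=ray(p,u,v);return c+d*(z-c[2])/d[2]
def proj(p,X):
    V=np.array(p["view"]);q=V[:3,:3]@np.array(X,float)+V[:3,3]
    return np.array([p["cx"]+p["fx"]*q[0]/-q[2],p["cy"]-p["fy"]*q[1]/-q[2]])
def save(p,n,box=None,s=1):
    f=p["frame"][:,:,::-1]
    if box: f=f[box[1]:box[3],box[0]:box[2]]
    cv2.imwrite("pics/"+n,cv2.resize(f,None,fx=s,fy=s,interpolation=cv2.INTER_CUBIC))
E
python3 - <<'E'
from h import *
s=telemetry.sense();print({k:s[k] for k in("time_s","eef_pos","ee_rot","force","grip_width")},ctrl.grip_depth)
for n in("scene","top"):
    p=eyes.capture(n);save(p,n+"1.png",s=1.25)
    print(n,[k for k in p],"cam",ray(p,0,0)[0])
    for o in("unit","tray","bangles","jar","perfume","tray_end","mirror","claw_clip","hairbrush","talc_tin","cream_pot"):
        print(o,[(np.round(r["rect"]).astype(int).tolist(),round(r["confidence"],2)) for r in nets.spot_in(o,p)[:3]])
E
```

```text
{'time_s': 0.0, 'eef_pos': array([208.04605622, 481.70862577, 209.14007782]), 'ee_rot': array([-2.78107823e-04,  2.02494640e-01,  9.79283161e-01, -5.77510143e-04]), 'force': array([-0.31115247,  1.07338312, -1.24132674]), 'grip_width': 1.0032008247688253} 18.700000000000003
scene ['frame', 'fx', 'fy', 'cx', 'cy', 'view', 'shot'] cam [1364.29908062  -75.32550438  799.61594274]
unit [([239, 189, 408, 275], 0.95)]
tray [([309, 230, 339, 256], 0.56)]
bangles []
jar [([346, 226, 373, 249], 0.67)]
perfume [([267, 188, 290, 227], 0.71), ([299, 274, 315, 298], 0.6), ([337, 170, 388, 189], 0.28)]
tray_end [([309, 229, 337, 252], 0.93)]
mirror [([407, 169, 484, 242], 0.78)]
claw_clip [([206, 184, 234, 213], 0.81)]
hairbrush [([338, 169, 385, 186], 0.66), ([271, 189, 292, 230], 0.38)]
talc_tin [([396, 160, 418, 205], 0.69), ([239, 189, 408, 247], 0.67), ([337, 170, 388, 186], 0.44)]
cream_pot [([174, 195, 197, 220], 0.58), ([270, 191, 292, 225], 0.52)]
top ['frame', 'fx', 'fy', 'cx', 'cy', 'view', 'shot'] cam [372.21329087  58.95476074 956.56080766]
unit [([214, 121, 411, 193], 0.96)]
tray [([278, 186, 326, 239], 0.92), ([205, 245, 264, 312], 0.58)]
bangles []
jar []
perfume [([415, 150, 438, 180], 0.82), ([332, 103, 345, 122], 0.77)]
tray_end [([278, 187, 324, 239], 0.62)]
mirror [([110, 130, 213, 201], 0.94)]
claw_clip [([412, 249, 453, 282], 0.61), ([156, 218, 201, 246], 0.22)]
hairbrush []
talc_tin [([158, 218, 202, 245], 0.84)]
cream_pot [([458, 238, 491, 263], 0.74)]
```

View pics/top1.png

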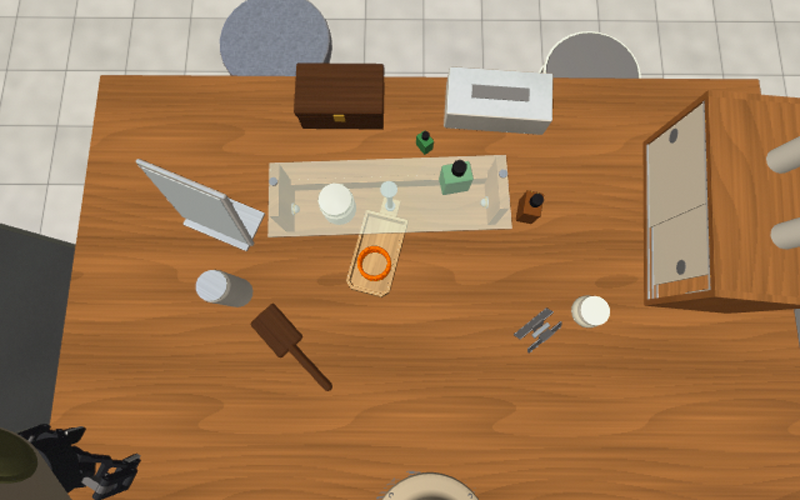

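View pics/scene1.png

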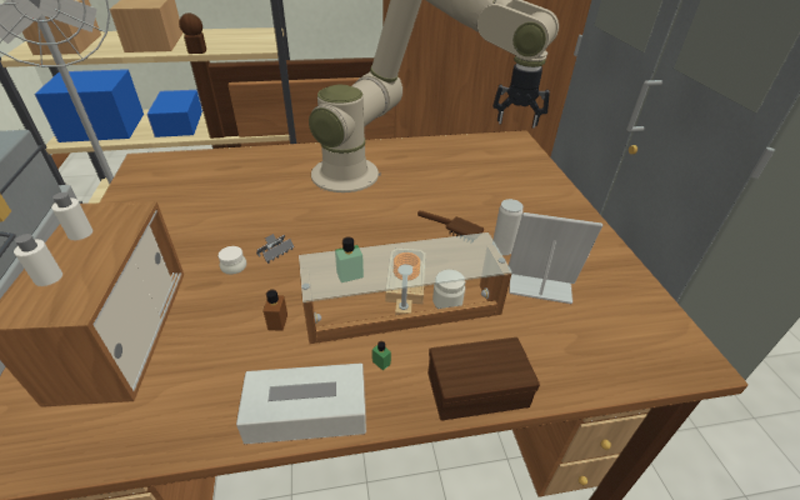

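Top view: unit with the tray at (375,255) pointing towards the robot. The jar at (336,203) is in the left (+y) bay, so the target is the right bay. Possible perfume confusions (top view): green bottle on the glass (456,177), brown bottle (531,207), small green bottle (425,141). The large green one on the glass is meant, and all three stay put. The only tray is the one on the rod, holding the orange bangle. Next, a close crop to check this.

```bash
python3 - <<'E'
from h import *
p=eyes.capture("top");save(p,"crop1.png",(205,115,425,245),3.6)
E
```

```text
(no output)
```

View pics/crop1.png

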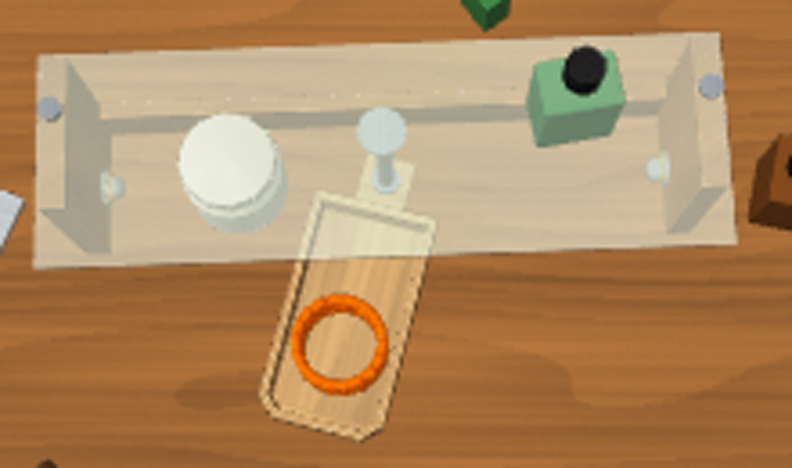

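The crop shows the orange bangle set in the tray and the jar in the left bay. The large green bottle stands on the glass over the right bay. Glass corners in the crop: (33,269), (38,56), (719,32), (736,244).

```bash
cat >> h.py <<'E'
def fitunit(p,px):
    loc=np.array([[-85,223],[58,223],[58,-223],[-85,-223]],float)
    W=np.array([atz(p,*q,136)[:2] for q in px])
    a=loc-loc.mean(0);b=W-W.mean(0)
    th=np.arctan2((a[:,0]*b[:,1]-a[:,1]*b[:,0]).sum(),(a*b).sum())
    R=np.array([[np.cos(th),-np.sin(th)],[np.sin(th),np.cos(th)]])
    t=W.mean(0)-R@loc.mean(0)
    return t,th,np.round(W-(loc@R.T+t),1)
E
python3 - <<'E'
from h import *
p=eyes.capture("top")
c=lambda u,v:(205+u/3.6-.4,115+v/3.6-.4)
t,th,res=fitunit(p,[c(33,269),c(38,56),c(719,32),c(736,244)])
print("unit",t,np.degrees(th),res.tolist())
for n,u,v,z in[("rodbase",385,186,5),("ballL",113,184,18),("ballR",656,168,18),("endL",262,402,32),("endR",385,420,32),("endcl",275,415,32),("endcr",360,441,32),("backL",318,193,32),("backR",436,222,32),("bangle",340,345,40),("jar",228,160,88),("hbr",47,465,15)]:
    print(n,np.round(atz(p,*c(u,v),z),0))
from scipy.spatial.transform import Rotation as Ro
s=telemetry.sense();q=s["ee_rot"];print(Ro.from_quat(np.r_[q[1:],q[0]]).as_matrix().round(3))
for n,u,v,z in[("brushA",252,322,20),("brushB",275,352,20),("brushC",300,335,20),("brushD",270,305,20),("brushend",328,387,20),("tin",215,287,145),("mir",245,245,0)]: print(n,np.round(atz(p,u/1.25,v/1.25,z),0))
E
```

```text
unit [639.80922432  83.62716681] 2.586612699193906 [[0.5, -0.5], [-0.6, -1.2], [-0.4, 0.6], [0.5, 1.1]]
rodbase [638.  84.   5.]
ballL [634. 283.  18.]
ballR [ 650. -114.   18.]
endL [474. 167.  32.]
endR [462.  81.  32.]
endcl [465. 158.  32.]
endcr [447.  98.  32.]
backL [625. 132.  32.]
backR [604.  47.  32.]
bangle [513. 113.  40.]
jar [632. 189.  88.]
hbr [430. 319.  15.]
[[-0.918  0.397 -0.   ]
 [ 0.397  0.918  0.   ]
 [ 0.     0.    -1.   ]]
brushA [395. 356.  20.]
brushB [337. 306.  20.]
brushC [370. 258.  20.]
brushD [429. 322.  20.]
brushend [271. 199.  20.]
tin [452. 386. 145.]
mir [556. 388.   0.]
```

```bash
cat >> h.py <<'E'
from scipy.spatial.transform import Rotation as Ro
HD=np.array([.918,-.397,0])
def rot(tilt,az=-23.4):
    a,t=np.radians(az),np.radians(tilt);h=np.array([np.cos(a),np.sin(a),0])
    z=np.sin(t)*h+np.cos(t)*np.array([0,0,-1.]);y=np.array([-h[1],h[0],0]);x=np.cross(y,z)
    return Ro.from_matrix(np.c_[x,y,z])
def rel(pts,tilt,az=-23.4):
    s=telemetry.sense();q=s["ee_rot"];R=Ro.from_quat(np.r_[q[1:],q[0]])
    print("t",s["time_s"],"pos",s["eef_pos"].round(1),"j",np.round(s["joints"],2),"F",s["force"].round(1))
    w=(R.inv()*rot(tilt,az)).as_rotvec()/.5
    for X in pts: print(np.round(R.inv().apply(np.array(X)-s["eef_pos"])/120,3),w.round(3))
E
python3 -c "
from h import *
rel([(290,380,209)],27)"
```

```text
t 1.3 pos [208.2 482.  209.7] j [ 0.94  0.31  1.5   0.    1.33 -0.22] F [-0.1  0.2 -0.1]
[-0.963 -0.51   0.006] [ 0.    -0.943  0.001]
```

Request:
drive_tool(series="-0.3 -0.16 0 0 -0.2 0 0;-0.6 -0.32 0 0 -0.5 0 0;-0.96 -0.5 0 0 -0.8 0 0;-0.96 -0.5 0 0 -0.94 0 0;-0.96 -0.5 0 0 -0.94 0 0")

```text
time_s: 1.8
eef_pos: [289.3, 381.0, 209.2]
ee_rot: [0.228, 0.196, 0.952, -0.048]
force: [0.3, 0.1, 0.7]
grip_width: 0.146
```

```bash
python3 -c "
from h import *
rel([(370,300,200)],54)"
```

```text
t 1.8 pos [289.3 381.  209.2] j [ 0.93  0.21  1.72 -0.5   1.15 -0.04] F [0.3 0.1 0.7]
[-0.754 -0.354  0.469] [ 0.    -0.945  0.004]
```

Request:
drive_tool(series="-0.25 -0.12 0.15 0 -0.25 0 0;-0.5 -0.24 0.3 0 -0.55 0 0;-0.75 -0.35 0.47 0 -0.8 0 0;-0.75 -0.35 0.47 0 -0.94 0 0;-0.75 -0.35 0.47 0 -0.94 0 0;-0.75 -0.35 0.47 0 -0.94 0 0")

```text
time_s: 2.4
eef_pos: [370.0, 301.2, 199.9]
ee_rot: [0.442, 0.18, 0.874, -0.092]
force: [0.7, 1.0, 0.2]
grip_width: 0.004
```

```bash
python3 -c "
from h import *
rel([(450,240,150)],55)"
```

```text
t 2.4 pos [370.  301.2 199.9] j [ 0.89  0.25  1.95 -1.14  1.02  0.41] F [0.7 1.  0.2]
[-0.146 -0.204  0.903] [ 0.001 -0.045  0.003]
```

```bash
cat > kin.py <<'E'
from h import *
from scipy.optimize import least_squares
Q=np.array([[0.94,0.313,1.498,0,1.331,-0.223]])
def fk(q,k):
    a1,d1,L2,L3,o3,Lt=k
    Rz=lambda a:Ro.from_euler('z',a);Ry=lambda a:Ro.from_euler('y',a)
    A=Rz(q[0]);B=A*Ry(q[1]);C=B*Ry(q[2]);D=C*Rz(q[3])*Ry(q[4])*Rz(q[5])
    return A.apply([a1,0,d1])+B.apply([0,0,L2])+C.apply([o3,0,L3])+D.apply([0,0,Lt]),D
J=[[.94,.313,1.498,0,1.331,-.223],[.93,.21,1.72,-.5,1.15,-.04],[.89,.25,1.95,-1.14,1.02,.41]]
P=[[208.2,481.95,209.7],[289.3,381,209.2],[370,301.2,199.9]]
zs=[rot(0),rot(27),rot(54)]
def fit():
    f=lambda k:np.concatenate([fk(q,k)[0]-p for q,p in zip(J,P)]+[(k-[0,350,400,400,0,250])*.003])
    s=least_squares(f,[0,350,400,400,0,250]);return s.x,s
def ik(X,R,k,q0):
    lo=[-2.94,-.97,.19,-1.23,.02,-2.88];hi=[2.94,2.17,2.56,4.37,3.11,2.88]
    def f(q):
        p,D=fk(q,k);return np.r_[(p-X)/100,(D.inv()*R).as_rotvec()]
    return least_squares(f,np.clip(q0,np.array(lo)+1e-3,np.array(hi)-1e-3),bounds=(lo,hi))
E
python3 - <<'E'
from kin import *
k,s=fit();print(k.round(0),s.fun[:9].round(1))
for q,R in zip(J,zs): D=fk(q,k)[1];print(D.as_matrix()[:,2].round(2),R.as_matrix()[:,2].round(2),(D.inv()*R).as_rotvec().round(2))
off=zs[0].inv()*fk(J[0],k)[1]
path=[(515,200,20),(450,110,20),(440,30,20),(480,-50,20),(595,-75,20)]
for tilt in(45,55,65):
  for az in(-23,0,10,20,30):
    o=[]
    for X in path:
        best=min((ik(X,rot(tilt,az)*off,k,q0) for q0 in(J[0],J[2],[0,.5,1.8,1.57,.4,-1],[0,.5,1.8,3.1,.4,-2.5],[0,.5,1.8,2.5,.4,0])),key=lambda r:r.cost)
        o.append("%.1e q4 %.1f q5 %.2f q6 %.1f"%(best.cost,*best.x[3:]))
    print(tilt,az,o)
E
```

```text
[252. 100. 315. 180.  51.  98.] [ 93.7 -68.5  -0.3  31.2 -23.1   0.4 -17.1  13.8  -0.1]
[-0. -0. -1.] [ 0.  0. -1.] [-0.   -0.    1.57]
[ 0.41 -0.18 -0.89] [ 0.42 -0.18 -0.89] [ 0.   -0.01  1.57]
[ 0.74 -0.32 -0.6 ] [ 0.74 -0.32 -0.59] [ 0.01 -0.01  1.58]
45 -23 ['2.4e-19 q4 4.2 q5 0.66 q6 1.3', '4.7e-31 q4 3.7 q5 1.21 q6 1.9', '1.2e-02 q4 3.6 q5 1.27 q6 1.9', '7.0e-30 q4 3.4 q5 1.20 q6 1.7', '1.1e-23 q4 3.7 q5 0.44 q6 1.3']
45 0 ['7.2e-19 q4 3.6 q5 0.66 q6 1.5', '4.3e-04 q4 3.3 q5 1.41 q6 1.7', '2.6e-02 q4 3.2 q5 1.25 q6 1.6', '1.4e-17 q4 3.1 q5 1.25 q6 1.5', '8.0e-31 q4 2.9 q5 0.42 q6 1.7']
45 10 ['1.1e-30 q4 3.4 q5 0.68 q6 1.5', '1.1e-03 q4 3.2 q5 1.42 q6 1.6', '2.5e-02 q4 3.0 q5 1.26 q6 1.5', '9.5e-19 q4 2.9 q5 1.21 q6 1.4', '2.1e-28 q4 2.6 q5 0.44 q6 1.9']
45 20 ['2.8e-28 q4 3.2 q5 0.68 q6 1.6', '1.0e-03 q4 3.0 q5 1.42 q6 1.5', '2.0e-02 q4 2.9 q5 1.27 q6 1.4', '1.1e-28 q4 2.7 q5 1.13 q6 1.4', '1.0e-21 q4 2.2 q5 0.47 q6 2.0']
45 30 ['1.4e-30 q4 2.9 q5 0.68 q6 1.6', '2.4e-04 q4 2.9 q5 1.41 q6 1.4', '1.2e-02 q4 2.7 q5 1.27 q6 1.3', '1.8e-29 q4 2.6 q5 1.03 q6 1.3', '4.7e-19 q4 1.9 q
[... 1035 characters left out ...]
0.95 q6 1.5']
65 0 ['7.0e-21 q4 3.6 q5 1.21 q6 1.6', '1.3e-02 q4 3.5 q5 1.94 q6 1.8', '8.0e-02 q4 3.3 q5 1.92 q6 1.7', '2.7e-05 q4 3.0 q5 1.99 q6 1.5', '1.4e-25 q4 3.0 q5 0.96 q6 1.6']
65 10 ['2.4e-21 q4 3.4 q5 1.25 q6 1.6', '1.9e-02 q4 3.2 q5 1.97 q6 1.6', '7.8e-02 q4 2.9 q5 1.92 q6 1.4', '6.7e-21 q4 2.8 q5 1.91 q6 1.3', '1.3e-24 q4 2.7 q5 0.95 q6 1.7']
65 20 ['7.0e-21 q4 3.2 q5 1.27 q6 1.6', '1.8e-02 q4 3.0 q5 1.97 q6 1.4', '5.8e-02 q4 2.6 q5 1.89 q6 1.2', '1.7e-23 q4 2.6 q5 1.76 q6 1.2', '1.1e-21 q4 2.5 q5 0.94 q6 1.7']
65 30 ['5.9e-19 q4 3.0 q5 1.26 q6 1.5', '1.1e-02 q4 2.7 q5 1.93 q6 1.3', '3.5e-02 q4 2.5 q5 1.82 q6 1.1', '5.1e-29 q4 2.5 q5 1.59 q6 1.2', '8.2e-19 q4 2.3 q5 0.94 q6 1.8']
```

```bash
python3 - <<'E'
s=open('kin.py').read()
s=s[:s.index('def fk')]+'''def fk(q,k):
    b1,d1,L2,L3,o3,w,o5,Lt=k
    Rz=lambda a:Ro.from_euler('z',a);Ry=lambda a:Ro.from_euler('y',a)
    A=Rz(q[0]);B=A*Ry(q[1]);C=B*Ry(q[2]);D4=C*Rz(q[3]);D5=D4*Ry(q[4]);D=D5*Rz(q[5])
    return A.apply([0,b1,d1])+B.apply([0,0,L2])+C.apply([o3,0,L3])+D4.apply([0,w,0])+D.apply([0,0,Lt])+D5.apply([o5,0,0]),D
'''+s[s.index('J=['):]
s=s.replace("[0,350,400,400,0,250]","K0").replace("def fit","K0=np.array([60,250,380,380,0,60,0,230.])\ndef fit")
open('kin.py','w').write(s)
from kin import *
k,r=fit();print(k.round(0),r.fun[:9].round(1))
E
```

```text
[119. 203. 442. 395.  42.  -2.  -2. 280.] [-0.3  0.4  0.2  0.6 -0.7 -0.2 -0.3  0.3 -0.1]
```

```bash
cat > plan.py <<'E'
from kin import *
k,_=fit();off=zs[0].inv()*fk(J[0],k)[1]
path=[(515,200,20),(470,120,20),(460,30,20),(500,-50,20),(595,-75,20)]
for tilt in(40,50,60):
  for az in(-40,-23,-10,0,20,40):
    for br in range(2):
      o=[];q0=([0,.5,1.8,-.6,.4,.4],[0,.5,1.8,2.5,.4,-1.5])[br]
      for X in path:
        b=ik(X,rot(tilt,az)*off,k,q0);q0=b.x
        o.append("%s %.1f %.2f %.1f"%("ok" if b.cost<1e-6 else "XX%.3f"%b.cost,*b.x[3:]))
      print(tilt,az,br,o)
E
python3 plan.py
```

```text
40 -40 0 ['ok -1.1 0.71 0.5', 'XX0.001 -1.2 0.60 0.5', 'XX0.008 -1.2 0.46 0.3', 'XX0.009 -1.2 0.32 0.1', 'XX0.002 -1.2 0.33 0.1']
40 -40 1 ['ok -1.1 0.71 0.5', 'XX0.001 -1.2 0.60 0.5', 'XX0.008 -1.2 0.46 0.3', 'XX0.009 -1.2 0.32 0.1', 'XX0.002 -1.2 0.33 0.1']
40 -23 0 ['XX0.002 -1.2 0.49 0.3', 'XX0.009 -1.2 0.37 0.2', 'XX0.016 -1.2 0.17 -0.1', 'XX0.010 -1.2 0.02 -0.3', 'XX0.003 -1.2 0.05 -0.3']
40 -23 1 ['XX0.002 -1.2 0.49 0.3', 'XX0.009 -1.2 0.37 0.2', 'XX0.016 -1.2 0.17 -0.1', 'XX0.010 -1.2 0.02 -0.3', 'XX0.003 -1.2 0.05 -0.3']
40 -10 0 ['XX0.005 -1.2 0.29 0.0', 'XX0.013 -1.2 0.14 -0.1', 'XX0.015 -1.2 0.02 -0.3', 'XX0.016 -1.2 0.02 -0.5', 'XX0.003 1.2 0.09 -2.9']
40 -10 1 ['XX0.005 -1.2 0.29 0.0', 'XX0.013 -1.2 0.14 -0.1', 'XX0.015 -1.2 0.02 -0.3', 'XX0.016 -1.2 0.02 -0.5', 'XX0.003 1.2 0.09 -2.9']
40 0 0 ['XX0.006 -1.2 0.12 -0.2', 'XX0.012 -1.2 0.02 -0.3', 'XX0.022 -1.2 0.02 -0.5', 'XX0.019 1.0 0.19 -2.9', 'XX0.008 1.0 0.23 -2.9']
40 0 1 ['XX0.011 1.4 0.02 -2.9', 'XX0.011 1.3 0.02 -2.9', 'XX0.018 1.1 0.07 -2.9', 'XX0.019 1.0 0.19 -2.9', 'XX0.008 1.0 0.23 -2.9']
40 20 0 ['XX0.014 -
[... 3073 characters left out ...]
, 'XX0.116 -1.2 0.02 -0.6']
60 0 1 ['XX0.106 1.4 0.02 -2.9', 'XX0.121 1.3 0.02 -2.9', 'XX0.135 1.2 0.02 -2.9', 'XX0.138 1.1 0.08 -2.9', 'XX0.103 1.1 0.13 -2.9']
60 20 0 ['XX0.113 -1.2 0.02 -0.5', 'XX0.156 -1.2 0.02 -0.6', 'XX0.204 -1.2 0.02 -0.7', 'XX0.195 0.8 0.34 -2.9', 'XX0.154 0.8 0.43 -2.9']
60 20 1 ['XX0.106 1.2 0.02 -2.9', 'XX0.144 1.0 0.08 -2.9', 'XX0.182 0.9 0.20 -2.9', 'XX0.195 0.8 0.34 -2.9', 'XX0.154 0.8 0.43 -2.9']
60 40 0 ['XX0.180 -1.2 0.02 -0.7', 'XX0.203 0.8 0.33 -2.9', 'XX0.259 0.6 0.44 -2.9', 'XX0.282 0.6 0.59 -2.9', 'XX0.233 0.6 0.72 -2.9']
60 40 1 ['XX0.150 0.9 0.28 -2.9', 'XX0.203 0.8 0.33 -2.9', 'XX0.259 0.6 0.44 -2.9', 'XX0.282 0.6 0.59 -2.9', 'XX0.233 0.6 0.72 -2.9']
```

```bash
cat > plan2.py <<'E'
from kin import *
k,_=fit();off=zs[0].inv()*fk(J[0],k)[1]
path=[(515,200,20),(470,120,20),(460,30,20),(500,-50,20),(595,-75,20)]
for tilt in(40,50,58):
  for az in(-40,-20,0,20,40):
    for roll in(90,180,270):
      o=[];n=0
      q0=[0,.5,1.8,2.5,.4,0]
      for X in path:
        b=min((ik(X,rot(tilt,az)*Ro.from_euler('z',roll,degrees=True)*off,k,q) for q in(q0,[0,.5,1.8,2.5,.4,0],[0,.5,1.8,2.5,.4,1.5],[0,.5,1.8,2.5,.4,-1.5])),key=lambda r:r.cost);q0=b.x
        n+=b.cost<1e-6
        o.append("%s %.1f %.2f %.1f"%("ok" if b.cost<1e-6 else "XX%.3f"%b.cost,*b.x[3:]))
      if n>2: print(tilt,az,roll,o)
E
python3 plan2.py
```

```text
40 -20 180 ['XX0.005 4.4 0.41 -2.2', 'ok 4.3 0.37 -2.3', 'ok 3.7 0.32 -1.9', 'ok 3.2 0.25 -1.6', 'ok 3.3 0.10 -1.7']
40 -20 270 ['XX0.005 4.4 0.41 -0.7', 'ok 4.3 0.37 -0.7', 'ok 3.7 0.32 -0.3', 'ok 3.2 0.25 -0.0', 'ok 3.3 0.10 -0.2']
40 0 90 ['ok 3.9 0.20 2.6', 'XX0.001 3.4 0.24 2.9', 'ok 2.5 0.36 -2.8', 'ok 2.1 0.37 -2.5', 'ok 1.7 0.29 -2.1']
40 0 180 ['ok 3.9 0.20 -2.2', 'ok 3.1 0.27 -1.6', 'ok 2.5 0.36 -1.2', 'ok 2.1 0.38 -0.9', 'ok 1.7 0.29 -0.5']
40 0 270 ['ok 3.9 0.21 -0.6', 'ok 3.1 0.27 0.0', 'ok 2.5 0.36 0.3', 'ok 2.1 0.38 0.6', 'ok 1.7 0.29 1.0']
40 20 90 ['ok 2.3 0.24 -2.5', 'ok 2.1 0.40 -2.6', 'ok 1.7 0.52 -2.5', 'ok 1.5 0.58 -2.3', 'ok 1.3 0.56 -2.0']
40 20 180 ['ok 2.3 0.24 -0.9', 'ok 2.1 0.40 -1.0', 'ok 1.7 0.52 -0.9', 'ok 1.5 0.58 -0.8', 'ok 1.3 0.56 -0.5']
40 20 270 ['ok 2.3 0.24 0.6', 'ok 2.1 0.40 0.6', 'ok 1.7 0.52 0.6', 'ok 1.5 0.58 0.8', 'ok 1.3 0.56 1.1']
40 40 90 ['ok 1.6 0.47 -2.2', 'ok 1.5 0.59 -2.4', 'ok 1.3 0.71 -2.4', 'ok 1.1 0.79 -2.3', 'ok 1.0 0.82 -2.1']
40 40 180 ['ok 1.6 0.47 -0.6', 'ok 1.5 0.59 -0.8', 'ok 1.3 0.71 -0.9', 'ok 1.1 0.80 -0.7', 'ok 1.0 0.
[... 2019 characters left out ...]
5 0.95 -1.5', 'ok 2.4 0.75 -1.3']
58 0 270 ['ok 3.5 0.76 -0.1', 'ok 3.1 0.95 -0.0', 'XX0.001 2.8 0.98 -0.0', 'ok 2.5 0.95 0.1', 'ok 2.4 0.75 0.2']
58 20 180 ['ok 2.7 0.82 -1.5', 'ok 2.4 0.99 -1.5', 'ok 2.1 1.01 -1.6', 'ok 1.8 0.95 -1.4', 'ok 1.8 0.86 -1.1']
58 20 270 ['ok 2.7 0.82 0.1', 'ok 2.4 0.99 0.0', 'ok 2.1 1.01 0.0', 'ok 1.8 0.95 0.2', 'ok 1.8 0.86 0.5']
58 40 90 ['ok 2.1 0.87 -2.9', 'XX0.001 1.8 0.94 -2.9', 'XX0.000 1.5 1.00 -2.9', 'ok 1.4 1.05 -2.7', 'ok 1.4 1.04 -2.5']
58 40 180 ['ok 2.1 0.87 -1.3', 'ok 1.8 0.97 -1.4', 'ok 1.5 1.01 -1.4', 'ok 1.4 1.05 -1.2', 'ok 1.4 1.04 -1.0']
58 40 270 ['ok 2.1 0.87 0.3', 'ok 1.8 0.97 0.2', 'ok 1.5 1.01 0.2', 'ok 1.4 1.05 0.4', 'ok 1.4 1.04 0.6']
```

```bash
python3 -c "
from h import *
rel([(440,245,150)],27)"
```

```text
t 2.4 pos [370.  301.2 199.9] j [ 0.89  0.25  1.95 -1.14  1.02  0.41] F [0.7 1.  0.2]
[-0.091 -0.198  0.828] [0.001 0.933 0.003]
```

Request:
drive_tool(series="-0.02 -0.05 0.2 0 0.25 0 0;-0.05 -0.1 0.4 0 0.5 0 0;-0.07 -0.15 0.6 0 0.75 0 0;-0.09 -0.2 0.83 0 0.93 0 0;-0.09 -0.2 0.83 0 0.93 0 0;-0.09 -0.2 0.83 0 0.93 0 0")

```text
time_s: 3.0
eef_pos: [440.8, 244.6, 150.5]
ee_rot: [0.23, 0.197, 0.952, -0.047]
force: [-1.2, -0.9, -0.1]
grip_width: -0.0
```

```bash
python3 -c "
from h import *
rel([(488,212,70),(490,207,18)],25)"
```

```text
t 3.0 pos [440.8 244.6 150.5] j [ 0.47  0.22  1.87 -0.51  0.8  -0.38] F [-1.2 -0.9 -0.1]
[-0.111 -0.094  0.811] [ 0.002  0.074 -0.002]
[ 0.058 -0.126  1.211] [ 0.002  0.074 -0.002]
```

Request:
drive_tool(series="-0.05 -0.05 0.3 0 0.07 0 0;-0.11 -0.09 0.55 0 0.07 0 0;-0.11 -0.09 0.8 0 0.07 0 0;-0.06 -0.1 0.9 0 0.07 0 0;0 -0.11 1 0 0.07 0 0;0 -0.11 1 0 0.07 0 0")

```text
time_s: 3.6
eef_pos: [484.4, 211.9, 42.7]
ee_rot: [0.212, 0.197, 0.956, -0.044]
force: [-0.3, -0.3, 0.6]
grip_width: 0.003
```

```bash
cat > arc.py <<'E'
from h import *
import sys
r,a0,a1,n,z,tilt,az=map(float,sys.argv[1:8])
rel([(639.5+r*np.cos(np.radians(a)),84+r*np.sin(np.radians(a)),z) for a in np.linspace(a0,a1,int(n))],tilt,az)
E
python3 arc.py 177 144 175 8 18 25 -23.4
```

```text
t 3.6 pos [484.4 211.9  42.7] j [ 0.34  0.43  1.91 -0.59  0.55 -0.35] F [-0.3 -0.3  0.6]
[-0.067 -0.143  0.258] [0.001 0.001 0.003]
[-0.048 -0.256  0.25 ] [0.001 0.001 0.003]
[-0.037 -0.369  0.245] [0.001 0.001 0.003]
[-0.034 -0.483  0.243] [0.001 0.001 0.003]
[-0.039 -0.597  0.246] [0.001 0.001 0.003]
[-0.052 -0.71   0.252] [0.001 0.001 0.003]
[-0.073 -0.821  0.262] [0.001 0.001 0.003]
[-0.101 -0.931  0.275] [0.001 0.001 0.003]
```

Request:
drive_tool(series="0.04 -0.02 0.13 0 0 0 0;-0.03 -0.08 0.25 0 0 0 0;-0.067 -0.14 0.257 0 0 0 0;-0.057 -0.2 0.254 0 0 0 0;-0.048 -0.256 0.25 0 0 0 0;-0.042 -0.31 0.247 0 0 0 0;-0.037 -0.37 0.245 0 0 0 0;-0.035 -0.43 0.244 0 0 0 0;-0.034 -0.483 0.243 0 0 0 0;-0.036 -0.54 0.245 0 0 0 0;-0.039 -0.597 0.246 0 0 0 0;-0.045 -0.655 0.25 0 0 0 0;-0.052 -0.71 0.252 0 0 0 0;-0.062 -0.765 0.257 0 0 0 0;-0.073 -0.82 0.262 0 0 0 0;-0.087 -0.875 0.268 0 0 0 0;-0.1 -0.93 0.275 0 0 0 0")

```text
time_s: 5.3
eef_pos: [463.0, 99.0, 17.9]
ee_rot: [0.212, 0.197, 0.956, -0.044]
force: [0.2, 0.4, -0.3]
grip_width: -0.003
```

```bash
python3 arc.py 177 176 207 8 18 25 -23.4; python3 - <<'E'
from h import *
p=eyes.capture("top");save(p,"t2.png",(205,115,425,265),3.6)
E
```

```text
t 5.3 pos [463.   99.   17.9] j [ 0.08  0.37  2.13 -0.68  0.32 -0.47] F [ 0.2  0.4 -0.3]
[-0.007 -0.021  0.003] [0.001 0.001 0.003]
[-0.045 -0.127  0.021] [0.001 0.001 0.003]
[-0.09  -0.229  0.042] [0.001 0.001 0.003]
[-0.143 -0.328  0.066] [0.001 0.001 0.003]
[-0.202 -0.421  0.094] [0.001 0.001 0.003]
[-0.267 -0.509  0.124] [0.001 0.001 0.003]
[-0.338 -0.592  0.158] [0.001 0.001 0.003]
[-0.415 -0.668  0.193] [0.001 0.001 0.003]
```

View pics/t2.png

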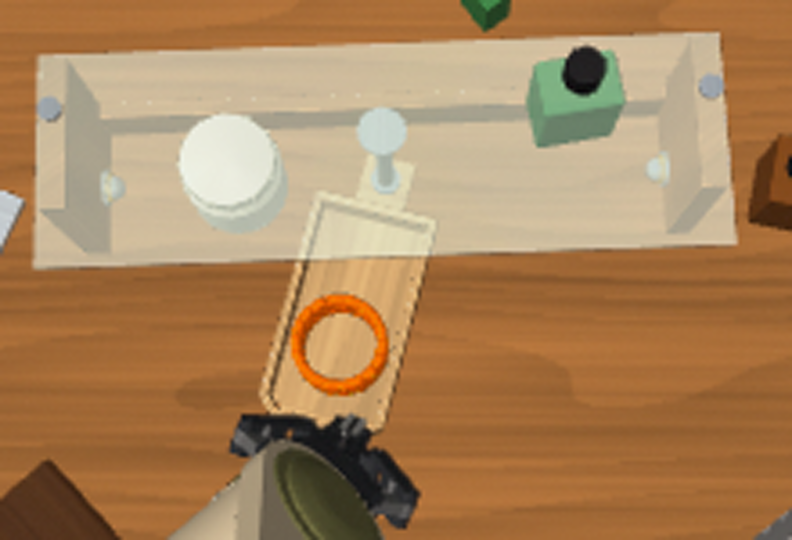

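```bash
python3 - <<'E'
from h import *
p=eyes.capture("top");s=telemetry.sense()
print(s["eef_pos"],[((proj(p,X)-[205,115])*3.6).round() for X in(s["eef_pos"],s["eef_pos"]-80*rot(25).as_matrix()[:,2],(639.5,84,136))])
p=eyes.capture("scene");u,v=proj(p,s["eef_pos"]).round().astype(int);print(u,v);save(p,"s2.png",(230,150,430,290),4)
E
```

```text
[462.97357714  98.78700797  17.91649011] [array([359., 419.]), array([333., 456.]), array([379., 127.])]
317 204
```

View pics/s2.png

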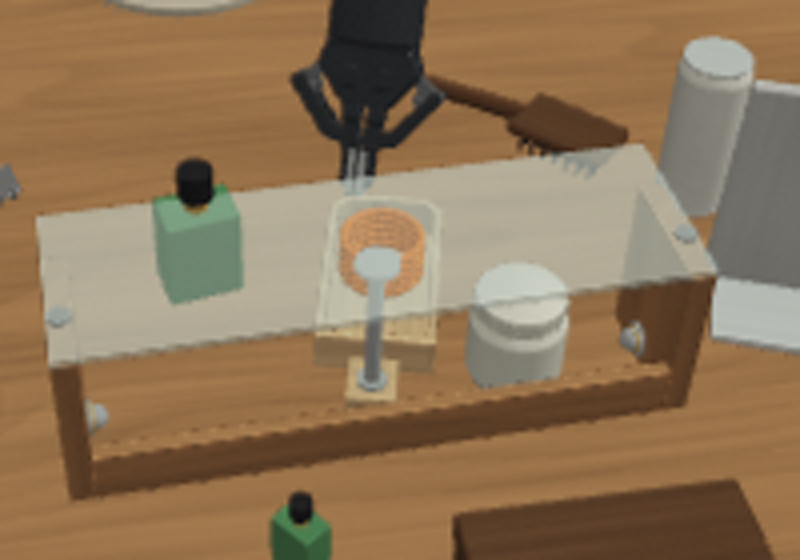

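```bash
python3 - <<'E'
from h import *
s=telemetry.sense();X=s["eef_pos"];a=rot(25).as_matrix()[:,2];ims=[]
print(X)
for n,b in(("top",(270,190,330,250)),("scene",(295,165,355,225))):
    p=eyes.capture(n);f=cv2.resize(p["frame"][b[1]:b[3],b[0]:b[2],::-1],None,fx=6.6,fy=6.6,interpolation=cv2.INTER_CUBIC)
    for d,c in((0,(0,0,255)),(20,(0,255,255)),(40,(255,0,255)),(73,(255,255,0))):
        u=((proj(p,X-d*a)+.5-b[:2])*6.6).round().astype(int);cv2.circle(f,tuple(map(int,u)),4,c,1)
    # expected tray outline
    R=lambda x,y,z:(639.5+x*np.cos(2.906)-y*np.sin(2.906),84+x*np.sin(2.906)+y*np.cos(2.906),z)
    pl=[((proj(p,R(x,y,32))+.5-b[:2])*6.6).round().astype(int) for x,y in((24,-45),(177,-45),(190,-32),(190,32),(177,45),(24,45))]
    cv2.polylines(f,[np.array(pl,np.int32)],True,(0,255,0),1);ims.append(f)
cv2.imwrite("pics/cmp.png",np.hstack(ims))
E
```

```text
[463.0999354   99.16805991  17.95819795]
```

View pics/cmp.png

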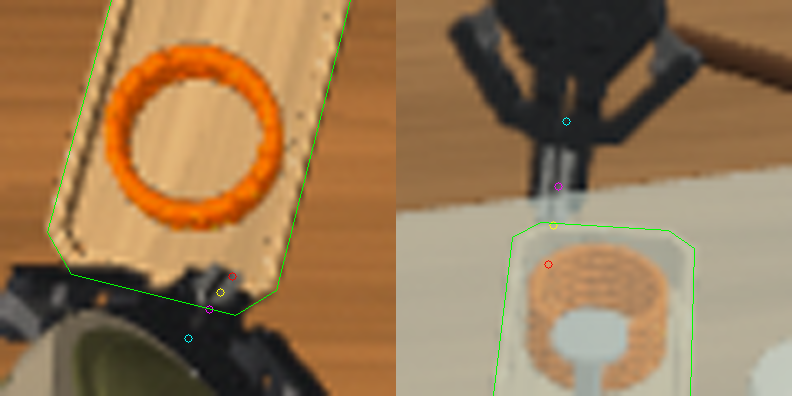

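The tray has not moved. The pads show only down to about 20 mm short of the nominal TCP: top (215,288), scene (550,215). So the fingers skimmed over the 32 mm wall without touching. I'll lift, go back to the tray's left side and descend lower, watching the force.

```bash
python3 -c "
from h import *
rel([(455,99,70),(470,160,70),(488,206,60),(488,206,22)],25)"
```

```text
t 5.55 pos [463.2  99.6  18. ] j [ 0.08  0.37  2.13 -0.68  0.32 -0.47] F [-0.   0.2 -0.3]
[-0.128 -0.032 -0.418] [0.001 0.001 0.003]
[-0.05   0.484 -0.455] [0.001 0.001 0.003]
[-0.003  0.896 -0.385] [0.001 0.001 0.003]
[ 0.131  0.896 -0.098] [0.001 0.001 0.003]
```

Request:
drive_tool(series="-0.13 -0.03 -0.25 0 0 0 0;-0.13 0.1 -0.42 0 0 0 0;-0.05 0.48 -0.45 0 0 0 0;0 0.9 -0.38 0 0 0 0;0.06 0.9 -0.25 0 0 0 0;0.13 0.9 -0.1 0 0 0 0;0.13 0.9 -0.1 0 0 0 0")

```text
time_s: 6.25
eef_pos: [486.8, 206.5, 20.0]
ee_rot: [0.21, 0.196, 0.957, -0.045]
force: [-0.1, -0.3, 0.3]
grip_width: 0.001
```

```bash
python3 -c "
from h import *
rel([(488,206,12),(488,206,4)],25)"
```

```text
t 6.25 pos [486.8 206.5  20. ] j [ 0.33  0.48  1.92 -0.64  0.5  -0.31] F [-0.1 -0.3  0.3]
[0.018 0.    0.065] [-0.003 -0.006  0.008]
[0.046 0.    0.126] [-0.003 -0.006  0.008]
```

Request:
drive_tool(series="0.01 0 0.035 0 0 0 0;0.02 0 0.065 0 0 0 0;0.03 0 0.09 0 0 0 0;0.04 0 0.11 0 0 0 0;0.04 0 0.11 0 0 0 0")

```text
time_s: 6.75
eef_pos: [487.8, 205.9, 5.9]
ee_rot: [0.21, 0.197, 0.957, -0.045]
force: [0.3, 0.5, 0.0]
grip_width: -0.001
```

```bash
python3 arc.py 177 143.5 174.5 11 6 25 -23.4;
```

```text
t 6.75 pos [487.8 205.9   5.9] j [ 0.33  0.51  1.93 -0.67  0.47 -0.27] F [0.3 0.5 0. ]
[-0.115 -0.096  0.053] [-0.004 -0.006  0.007]
[-0.1   -0.174  0.046] [-0.004 -0.006  0.007]
[-0.089 -0.253  0.041] [-0.004 -0.006  0.007]
[-0.082 -0.333  0.038] [-0.004 -0.006  0.007]
[-0.079 -0.412  0.037] [-0.004 -0.006  0.007]
[-0.08  -0.492  0.038] [-0.004 -0.006  0.007]
[-0.085 -0.572  0.04 ] [-0.004 -0.006  0.007]
[-0.093 -0.651  0.045] [-0.004 -0.006  0.007]
[-0.106 -0.729  0.051] [-0.004 -0.006  0.007]
[-0.122 -0.807  0.059] [-0.004 -0.006  0.007]
[-0.142 -0.884  0.068] [-0.004 -0.006  0.007]
```

Request:
drive_tool(series="-0.06 -0.05 0.04 0 0 0 0;-0.115 -0.1 0.053 0 0 0 0;-0.1 -0.17 0.046 0 0 0 0;-0.095 -0.21 0.043 0 0 0 0;-0.09 -0.25 0.041 0 0 0 0;-0.085 -0.29 0.04 0 0 0 0;-0.082 -0.33 0.038 0 0 0 0;-0.08 -0.37 0.037 0 0 0 0;-0.08 -0.41 0.037 0 0 0 0")

```text
time_s: 7.65
eef_pos: [478.0, 156.3, 6.1]
ee_rot: [0.21, 0.196, 0.957, -0.045]
force: [1.1, 2.8, 0.5]
grip_width: -0.001
```

```bash
python3 - <<'E'
from h import *
s=telemetry.sense();X=s["eef_pos"];a=rot(25).as_matrix()[:,2];ims=[]
print(X,s["force"])
for n,b in(("top",(265,185,335,245)),("scene",(295,180,355,240))):
    p=eyes.capture(n);f=cv2.resize(p["frame"][b[1]:b[3],b[0]:b[2],::-1],None,fx=6,fy=6,interpolation=cv2.INTER_CUBIC)
    for d,c in((0,(0,0,255)),(20,(0,255,255)),(73,(255,255,0))):
        u=((proj(p,X-d*a)+.5-b[:2])*6).round().astype(int);cv2.circle(f,tuple(map(int,u)),4,c,1)
    ims.append(f)
cv2.imwrite("pics/cmp2.png",np.hstack(ims))
E
```

```text
[477.97613578 156.27407016   6.11565145] [1.12289827 2.81710261 0.46434025]
```

View pics/cmp2.png

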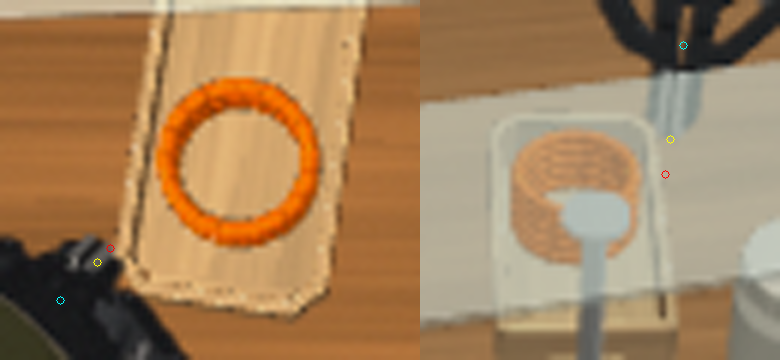

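Contact now: 2.8 N, and the tray is turning. The real fingertip ends about 20 mm short of the nominal TCP and sits at the corner of the tray. I'll move inward and lower, then go on.

```bash
cat > arc2.py <<'E'
from h import *
import sys
# tray angles, local tip (r,-o), tcp z, tilt, az ; real tip 20 mm behind TCP
p0,p1,n,r,o,z,tilt,az=map(float,sys.argv[1:9])
h=20*np.sin(np.radians(tilt))*np.array([np.cos(np.radians(az)),np.sin(np.radians(az))])
P=[]
for a in np.radians(np.linspace(p0,p1,int(n))):
    q=np.array([639.5,84])+r*np.array([np.cos(a),np.sin(a)])+o*np.array([np.sin(a),-np.cos(a)])+h;P.append((*q,z))
print(np.round(P[0]),np.round(P[-1]));rel(P,tilt,az)
E
python3 arc2.py 167 201 12 158 52 -3 25 -23.4
```

```text
[505. 167.  -3.] [481.  73.  -3.]
t 7.75 pos [477.8 156.    6. ] j [ 0.22  0.46  2.02 -0.71  0.39 -0.32] F [0.2 0.6 0.2]
[-0.125  0.173  0.14 ] [-0.005 -0.006  0.007]
[-0.117  0.099  0.137] [-0.005 -0.006  0.007]
[-0.113  0.024  0.135] [-0.005 -0.006  0.007]
[-0.113 -0.051  0.136] [-0.005 -0.006  0.007]
[-0.116 -0.125  0.137] [-0.005 -0.006  0.007]
[-0.123 -0.2    0.141] [-0.005 -0.006  0.007]
[-0.134 -0.273  0.146] [-0.005 -0.006  0.007]
[-0.148 -0.347  0.153] [-0.005 -0.006  0.007]
[-0.166 -0.419  0.161] [-0.005 -0.006  0.007]
[-0.187 -0.49   0.172] [-0.005 -0.006  0.007]
[-0.212 -0.559  0.183] [-0.005 -0.006  0.007]
[-0.24  -0.627  0.196] [-0.005 -0.006  0.007]
```

Request:
drive_tool(series="0 0.08 0.02 0 0 0 0;-0.06 0.17 0.08 0 0 0 0;-0.12 0.15 0.137 0 0 0 0;-0.117 0.1 0.137 0 0 0 0;-0.113 0.024 0.136 0 0 0 0;-0.113 -0.05 0.136 0 0 0 0;-0.116 -0.125 0.137 0 0 0 0;-0.123 -0.2 0.14 0 0 0 0;-0.134 -0.273 0.146 0 0 0 0;-0.148 -0.347 0.153 0 0 0 0;-0.166 -0.42 0.161 0 0 0 0;-0.187 -0.49 0.172 0 0 0 0;-0.212 -0.56 0.183 0 0 0 0;-0.24 -0.627 0.196 0 0 0 0")

```text
time_s: 9.15
eef_pos: [481.0, 71.8, -3.0]
ee_rot: [0.21, 0.197, 0.957, -0.045]
force: [1.0, 2.1, 0.4]
grip_width: -0.0
```

```bash
python3 arc2.py 204 236 11 158 52 -3 25 -23.4
```

```text
[482.  64.  -3.] [516. -21.  -3.]
t 9.15 pos [481.   71.8  -3. ] j [ 0.01  0.43  2.11 -0.73  0.26 -0.48] F [1.  2.1 0.4]
[-0.029 -0.058  0.014] [-0.005 -0.007  0.006]
[-0.064 -0.125  0.03 ] [-0.005 -0.007  0.006]
[-0.104 -0.189  0.049] [-0.005 -0.007  0.006]
[-0.146 -0.251  0.068] [-0.005 -0.007  0.006]
[-0.191 -0.31   0.09 ] [-0.005 -0.007  0.006]
[-0.239 -0.366  0.112] [-0.005 -0.007  0.006]
[-0.29  -0.419  0.136] [-0.005 -0.007  0.006]
[-0.344 -0.469  0.161] [-0.005 -0.007  0.006]
[-0.4   -0.515  0.187] [-0.005 -0.007  0.006]
[-0.459 -0.558  0.214] [-0.005 -0.007  0.006]
[-0.519 -0.598  0.242] [-0.005 -0.007  0.006]
```

Request:
drive_tool(series="-0.029 -0.058 0.014 0 0 0 0;-0.064 -0.125 0.03 0 0 0 0;-0.104 -0.189 0.049 0 0 0 0;-0.146 -0.251 0.068 0 0 0 0;-0.19 -0.31 0.09 0 0 0 0;-0.24 -0.366 0.112 0 0 0 0;-0.29 -0.42 0.136 0 0 0 0;-0.344 -0.47 0.161 0 0 0 0;-0.4 -0.515 0.187 0 0 0 0;-0.46 -0.558 0.214 0 0 0 0;-0.52 -0.6 0.242 0 0 0 0;-0.52 -0.6 0.242 0 0 0 0")

```text
time_s: 10.35
eef_pos: [515.9, -22.8, -3.0]
ee_rot: [0.21, 0.197, 0.957, -0.045]
force: [0.1, 1.0, 0.5]
grip_width: -0.002
```

```bash
python3 - <<'E'
from h import *
rel([(400,-20,180)],0)
p=eyes.capture("top");save(p,"t3.png",(205,115,425,265),3.6)
E
```

```text
t 10.35 pos [515.9 -22.8  -3. ] j [-0.23  0.46  2.06 -0.39  0.21 -1.03] F [0.1 1.  0.5]
[ 0.174 -0.369 -1.759] [-0.008  0.866  0.002]
```

View pics/t3.png

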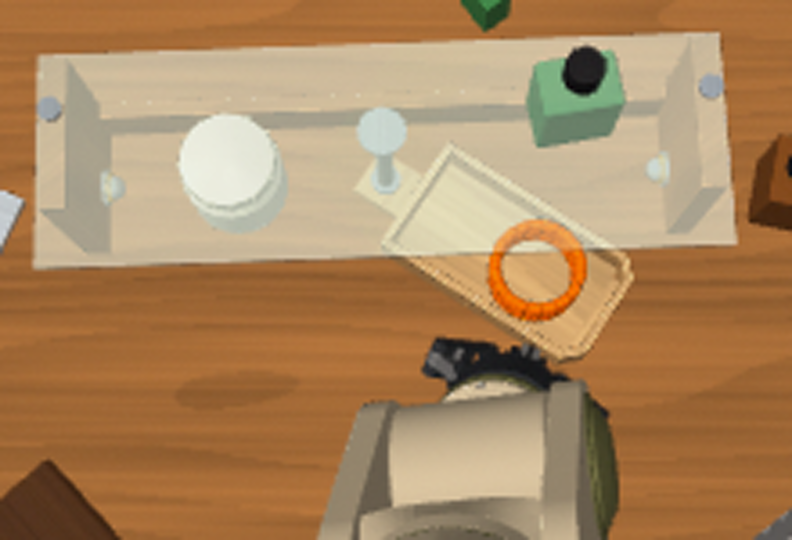

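Tray is at about 237°, bangle inside, nothing disturbed. Next I back off and reorient so that a flatter tool can reach under the glass.

```bash
python3 -c "
from h import *
rel([(490,-5,15),(450,0,90)],25)"
```

```text
t 10.4 pos [515.5 -22.2  -3.1] j [-0.23  0.46  2.06 -0.39  0.21 -1.02] F [-0.2 -0.2 -0.3]
[ 0.166  0.047 -0.242] [-0.007 -0.008  0.005]
[ 0.197 -0.05  -0.945] [-0.007 -0.008  0.005]
```

Request:
drive_tool(series="0.08 0.03 -0.12 0 0 0 0;0.17 0.04 -0.25 0 0 0 0;0.18 0 -0.6 0 0 0 0;0.2 -0.05 -0.95 0 0 0 0;0.2 -0.05 -0.95 0 0 0 0")

```text
time_s: 10.9
eef_pos: [449.5, 0.5, 94.6]
ee_rot: [0.213, 0.197, 0.956, -0.045]
force: [0.8, 0.1, -0.1]
grip_width: 0.001
```

```bash
cat > jp.py <<'E'
from kin import *
s=telemetry.sense();q=s["joints"];P0=s["eef_pos"];J.append(list(q));P.append(list(P0))
J+= [[.34,.43,1.91,-.59,.55,-.35],[.08,.37,2.13,-.68,.32,-.47],[-.23,.46,2.06,-.39,.21,-1.02]]
P+= [[484.4,211.9,42.7],[463,99,17.9],[515.5,-22.2,-3.1]]
k,r=fit();off=Ro.from_euler('z',90,degrees=True)
qs=s["ee_rot"];R0=Ro.from_quat(np.r_[qs[1:],qs[0]]);p0,D0=fk(q,k)
off=D0.inv()*R0  # fk frame -> tool frame
E
python3 - <<'E'
from jp import *
print("fit",k.round(0),abs(r.fun[:-8]).max().round(1),"q",q.round(2),P0.round(0))
off2=rot(0).inv()*fk(J[0],k)[1]
for X in((470,-20,40),(602,-75,4)):
  for tilt in(48,):
    for az in(0,10):
      for roll in(90,110,130,150,180):
        b=min((ik(X,rot(tilt,az)*Ro.from_euler('z',roll,degrees=True)*off2,k,[0,.5,1.8,2.5,.4,z]) for z in(0,-1.5,-2.5)),key=lambda r:r.cost)
        print(X,tilt,az,roll,"%.1e"%b.cost,b.x.round(2))
E
```

```text
fit [121. 208. 437. 401.  42.  -3.   2. 279.] 2.9 q [-0.2   0.12  2.17 -0.21  0.43 -1.19] [449.   1.  95.]
(470, -20, 40) 48 0 90 1.1e-30 [-0.57  0.34  2.48  2.34  0.59 -2.83]
(470, -20, 40) 48 0 110 7.3e-31 [-0.57  0.35  2.48  2.34  0.59 -2.48]
(470, -20, 40) 48 0 130 6.4e-31 [-0.57  0.35  2.48  2.34  0.59 -2.14]
(470, -20, 40) 48 0 150 1.3e-26 [-0.57  0.35  2.48  2.34  0.59 -1.79]
(470, -20, 40) 48 0 180 2.1e-25 [-0.57  0.35  2.48  2.34  0.59 -1.26]
(470, -20, 40) 48 10 90 1.4e-29 [-0.68  0.35  2.45  1.98  0.65 -2.72]
(470, -20, 40) 48 10 110 2.3e-25 [-0.68  0.35  2.45  1.98  0.65 -2.37]
(470, -20, 40) 48 10 130 1.5e-25 [-0.68  0.35  2.45  1.98  0.65 -2.02]
(470, -20, 40) 48 10 150 1.6e-26 [-0.68  0.35  2.45  1.98  0.65 -1.67]
(470, -20, 40) 48 10 180 6.0e-31 [-0.68  0.35  2.45  1.98  0.66 -1.15]
(602, -75, 4) 48 0 90 8.5e-31 [-0.5   0.6   2.09  2.26  0.48 -2.67]
(602, -75, 4) 48 0 110 2.7e-30 [-0.5   0.6   2.09  2.26  0.48 -2.32]
(602, -75, 4) 48 0 130 8.2e-31 [-0.5   0.6   2.09  2.26  0.48 -1.97]
(602, -75, 4) 48 0 150 4.8e-30 [-0.5   0.6   2.09  2.26  0.48 -1.62]
(602, -75, 4) 48 0 180 1.5e-30 [-0.5   0.6   2.09  2.26  0.48 -1.1 ]
(602, -75, 4) 48 10 90 1.1e-27 [-0.57  0.61  2.06  1.91  0.57 -2.52]
(602, -75, 4) 48 10 110 7.3e-27 [-0.57  0.61  2.06  1.91  0.57 -2.17]
(602, -75, 4) 48 10 130 2.4e-31 [-0.57  0.61  2.06  1.91  0.57 -1.82]
(602, -75, 4) 48 10 150 2.2e-29 [-0.58  0.61  2.06  1.91  0.57 -1.48]
(602, -75, 4) 48 10 180 1.9e-30 [-0.58  0.61  2.06  1.91  0.57 -0.95]
```

```bash
cat > jp2.py <<'E'
from jp import *
import sys
X=(475,-15,70);off2=rot(0).inv()*fk(J[0],k)[1]
g=ik(X,rot(48,10)*Ro.from_euler('z',95,degrees=True)*off2,k,[-.6,.4,2.4,2,.6,-2.5]);G=g.x
f0=float(sys.argv[1]) if len(sys.argv)>1 else 0
print("goal",G.round(2),g.cost,"now",q.round(2),P0.round(0))
for f in np.linspace(0,1,13)[1:]:
    qq=q+(G-q)*f;qq[4]+=.15*np.sin(np.pi*f)*(1-f0)
    p,D=fk(qq,k);p=p-p0+P0;T=D*off
    print(np.round(np.r_[R0.inv().apply(p-P0)/120,(R0.inv()*T).as_rotvec()/.5],2),"tcp",p.round(0),"q456",qq[3:].round(2))
E
python3 jp2.py
```

```text
goal [-0.65  0.24  2.43  1.83  0.6  -2.42] 4.3433889908335894e-30 now [-0.2   0.12  2.17 -0.21  0.43 -1.19] [449.   1.  95.]
[ 0.26 -0.01  0.06 -0.07  0.21  0.17] tcp [426.   9.  75.] q456 [-0.04  0.48 -1.3 ]
[ 0.49  0.04  0.09 -0.17  0.39  0.33] tcp [406.  24.  60.] q456 [ 0.13  0.53 -1.4 ]
[ 0.66  0.13  0.09 -0.3   0.55  0.51] tcp [394.  42.  50.] q456 [ 0.3   0.58 -1.5 ]
[ 0.77  0.25  0.08 -0.45  0.66  0.68] tcp [389.  60.  46.] q456 [ 0.47  0.61 -1.6 ]
[ 0.8   0.38  0.07 -0.62  0.72  0.86] tcp [391.  75.  46.] q456 [ 0.64  0.64 -1.7 ]
[ 0.75  0.48  0.06 -0.78  0.73  1.05] tcp [400.  85.  50.] q456 [ 0.81  0.66 -1.81]
[ 0.64  0.55  0.06 -0.92  0.68  1.25] tcp [415.  87.  55.] q456 [ 0.98  0.67 -1.91]
[ 0.48  0.56  0.07 -1.04  0.59  1.45] tcp [431.  81.  62.] q456 [ 1.15  0.67 -2.01]
[ 0.31  0.5   0.11 -1.12  0.47  1.66] tcp [448.  67.  67.] q456 [ 1.32  0.66 -2.11]
[ 0.13  0.38  0.16 -1.15  0.32  1.87] tcp [462.  45.  71.] q456 [ 1.49  0.65 -2.22]
[-0.02  0.19  0.22 -1.14  0.16  2.09] tcp [471.  16.  72.] q456 [ 1.66  0.62 -2.32]
[-0.14 -0.04  0.28 -1.1  -0.01  2.3 ] tcp [475. -16.  71.] q456 [ 1.83  0.6  -2.42]
```

Request:
drive_tool(series="0.13 0 0.03 -0.03 0.1 0.08 0;0.26 -0.01 0.06 -0.07 0.21 0.17 0;0.38 0.02 0.08 -0.12 0.3 0.25 0;0.49 0.04 0.09 -0.17 0.39 0.33 0;0.58 0.08 0.09 -0.23 0.47 0.42 0;0.66 0.13 0.09 -0.3 0.55 0.51 0;0.72 0.19 0.09 -0.37 0.61 0.6 0;0.77 0.25 0.08 -0.45 0.66 0.68 0;0.79 0.31 0.08 -0.53 0.69 0.77 0;0.8 0.38 0.07 -0.62 0.72 0.86 0;0.8 0.38 0.07 -0.62 0.72 0.86 0")

```text
time_s: 12.0
eef_pos: [390.1, 75.2, 45.1]
ee_rot: [0.072, 0.365, 0.91, 0.182]
force: [0.6, -0.1, 0.0]
grip_width: -0.004
```

```bash
python3 jp2.py 1
```

```text
goal [-0.63  0.24  2.43  1.85  0.59 -2.42] 9.265986776577769e-31 now [-0.38  0.17  2.29  0.65  0.64 -1.71] [390.  75.  45.]
[-0.03  0.06  0.01 -0.1  -0.01  0.09] tcp [398.  78.  47.] q456 [ 0.75  0.63 -1.77]
[-0.07  0.11  0.02 -0.2  -0.04  0.19] tcp [406.  79.  49.] q456 [ 0.85  0.63 -1.83]
[-0.13  0.16  0.01 -0.3  -0.07  0.28] tcp [414.  78.  51.] q456 [ 0.95  0.62 -1.89]
[-0.2   0.2   0.   -0.39 -0.11  0.38] tcp [423.  75.  54.] q456 [ 1.05  0.62 -1.95]
[-0.28  0.23 -0.01 -0.48 -0.16  0.48] tcp [432.  70.  57.] q456 [ 1.15  0.62 -2.01]
[-0.38  0.25 -0.03 -0.56 -0.22  0.58] tcp [441.  63.  59.] q456 [ 1.25  0.61 -2.07]
[-0.48  0.25 -0.05 -0.63 -0.29  0.68] tcp [449.  54.  62.] q456 [ 1.35  0.61 -2.13]
[-0.59  0.24 -0.08 -0.7  -0.36  0.78] tcp [456.  43.  65.] q456 [ 1.45  0.61 -2.19]
[-0.7   0.21 -0.11 -0.76 -0.44  0.89] tcp [463.  30.  67.] q456 [ 1.55  0.6  -2.25]
[-0.81  0.16 -0.15 -0.81 -0.52  0.99] tcp [468.  16.  69.] q456 [ 1.65  0.6  -2.31]
[-0.93  0.1  -0.18 -0.86 -0.61  1.1 ] tcp [472.   0.  70.] q456 [ 1.75  0.59 -2.36]
[-1.04  0.02 -0.23 -0.89 -0.71  1.21] tcp [475. -16.  71.] q456 [ 1.85  0.59 -2.42]
```

Tracking exactly.

Request:
drive_tool(series="-0.03 0.06 0.01 -0.1 -0.01 0.09 0;-0.07 0.11 0.02 -0.2 -0.04 0.19 0;-0.13 0.16 0.01 -0.3 -0.07 0.28 0;-0.2 0.2 0 -0.39 -0.11 0.38 0;-0.28 0.23 -0.01 -0.48 -0.16 0.48 0;-0.38 0.25 -0.03 -0.56 -0.22 0.58 0;-0.48 0.25 -0.05 -0.63 -0.29 0.68 0;-0.59 0.24 -0.08 -0.7 -0.36 0.78 0;-0.7 0.21 -0.11 -0.76 -0.44 0.89 0;-0.81 0.16 -0.15 -0.81 -0.52 0.98 0;-0.81 0.16 -0.15 -0.81 -0.52 0.98 0")

```text
time_s: 13.1
eef_pos: [467.4, 15.5, 68.1]
ee_rot: [0.211, 0.572, 0.724, 0.322]
force: [0.2, 0.8, 0.5]
grip_width: 0.002
```

```bash
cat > rel3.py <<'E'
from h import *
import sys
# final-phase: tilt 48, az 10, roll 95; args: list of "x,y,z"
s=telemetry.sense();qq=s["ee_rot"];R=Ro.from_quat(np.r_[qq[1:],qq[0]])
T=rot(48,10)*Ro.from_euler('z',95,degrees=True)
print("t",s["time_s"],"pos",s["eef_pos"].round(1),"j",s["joints"].round(2),"F",s["force"].round(1),"tilt/az",np.degrees(np.arccos(-R.as_matrix()[2,2])).round(1),np.degrees(np.arctan2(R.as_matrix()[1,2],R.as_matrix()[0,2])).round(1))
w=(R.inv()*T).as_rotvec()/.5
for a in sys.argv[1:]:
    X=np.array(eval(a));print(a,np.round(R.inv().apply(X-s["eef_pos"])/120,3),w.round(3))
E
python3 rel3.py 475,-15,70 490,-15,40 490,-15,4
python3 - <<'E'
from h import *
R=rot(48,10).as_matrix()[:,2]
for a in np.linspace(232,274,8):
    t=np.radians(a);u=np.array([np.cos(t),np.sin(t)]);n=np.array([np.sin(t),-np.cos(t)])
    print(a,(np.array([639.5,84])+155*u+54*n+20*R[:2]).round(1))
E
```

```text
t 13.1 pos [467.4  15.5  68.1] j [-0.59  0.23  2.4   1.64  0.6  -2.3 ] F [0.2 0.8 0.5] tilt/az 45.3 18.4
475,-15,70 [-0.261  0.02  -0.026] [-0.111 -0.204  0.199]
490,-15,40 [-0.308 -0.07   0.235] [-0.111 -0.204  0.199]
490,-15,4 [-0.327 -0.283  0.445] [-0.111 -0.204  0.199]
232.0 [516.2  -2.3]
238.0 [526.2 -16.3]
244.0 [537.7 -29.1]
250.0 [550.4 -40.6]
256.0 [564.2 -50.8]
262.0 [579.1 -59.4]
268.0 [594.8 -66.4]
274.0 [611.1 -71.8]
```

Request:
drive_tool(series="-0.15 -0.03 0.1 -0.06 -0.1 0.1 0;-0.29 -0.07 0.22 -0.11 -0.2 0.2 0;-0.3 -0.17 0.33 -0.11 -0.2 0.2 0;-0.32 -0.28 0.44 -0.11 -0.2 0.2 0;-0.32 -0.28 0.44 -0.11 -0.2 0.2 0")

```text
time_s: 13.6
eef_pos: [488.8, -13.0, 2.8]
ee_rot: [0.244, 0.617, 0.675, 0.323]
force: [-0.7, 1.1, 1.0]
grip_width: -0.002
```

```bash
python3 rel3.py 513,-12,3 526,-16.3,3 537.7,-29,3 550.4,-40.6,3 564.2,-50.8,3 579,-59.4,3 587,-63,3 
```

```text
t 13.6 pos [488.8 -13.    2.8] j [-0.58  0.51  2.4   2.19  0.68 -2.79] F [-0.7  1.1  1. ] tilt/az 47.7 10.5
513,-12,3 [-0.016  0.138  0.147] [-0.01  -0.013 -0.003]
526,-16.3,3 [-0.064  0.21   0.221] [-0.01  -0.013 -0.003]
537.7,-29,3 [-0.181  0.273  0.277] [-0.01  -0.013 -0.003]
550.4,-40.6,3 [-0.289  0.341  0.341] [-0.01  -0.013 -0.003]
564.2,-50.8,3 [-0.387  0.417  0.413] [-0.01  -0.013 -0.003]
579,-59.4,3 [-0.472  0.498  0.493] [-0.01  -0.013 -0.003]
587,-63,3 [-0.51   0.542  0.538] [-0.01  -0.013 -0.003]
```

Request:
drive_tool(series="0 0.07 0.075 0 0 0 0;-0.016 0.138 0.147 0 0 0 0;-0.04 0.175 0.185 0 0 0 0;-0.064 0.21 0.22 0 0 0 0;-0.12 0.24 0.25 0 0 0 0;-0.18 0.273 0.277 0 0 0 0;-0.235 0.307 0.31 0 0 0 0;-0.29 0.34 0.34 0 0 0 0;-0.34 0.38 0.377 0 0 0 0;-0.387 0.417 0.413 0 0 0 0;-0.387 0.417 0.413 0 0 0 0")

```text
time_s: 14.7
eef_pos: [565.2, -51.8, 3.3]
ee_rot: [0.244, 0.617, 0.674, 0.323]
force: [1.2, -0.3, -0.2]
grip_width: -0.004
```

```bash
python3 rel3.py 571.5,-55.5,3 579,-59.4,3 587,-63,3 594.8,-66.4,3 603,-69,3
python3 - <<'E'
from h import *
p=eyes.capture("top");a=p["frame"][115:255,285:425,::-1];p2=eyes.capture("scene");b=p2["frame"][160:300,230:370,::-1]
cv2.imwrite("pics/c3.png",cv2.resize(np.hstack([a,b]),None,fx=2.8,fy=2.8,interpolation=cv2.INTER_CUBIC))
E
```

```text
t 14.7 pos [565.2 -51.8   3.3] j [-0.56  0.57  2.17  2.03  0.59 -2.56] F [ 1.2 -0.3 -0.2] tilt/az 47.8 10.4
571.5,-55.5,3 [-0.037  0.033  0.036] [-0.008 -0.011 -0.003]
579,-59.4,3 [-0.076  0.074  0.077] [-0.008 -0.011 -0.003]
587,-63,3 [-0.114  0.118  0.121] [-0.008 -0.011 -0.003]
594.8,-66.4,3 [-0.15   0.161  0.165] [-0.008 -0.011 -0.003]
603,-69,3 [-0.179  0.206  0.212] [-0.008 -0.011 -0.003]
```

View pics/c3.png

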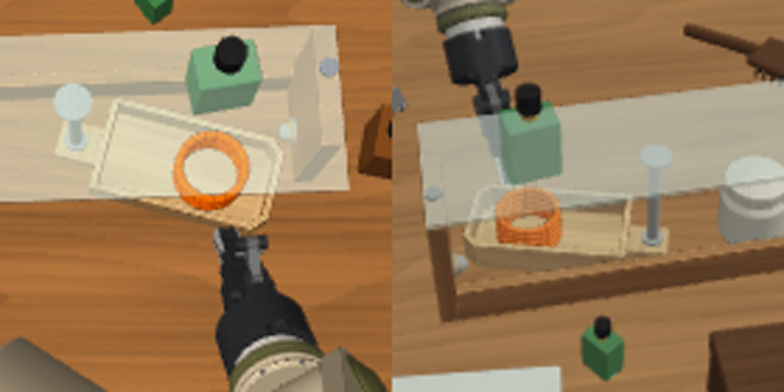

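The tray is about 15° short of home with the bangles inside, and the gripper body is well clear of the glass. Pushing slowly past the catch.

Request:
drive_tool(series="-0.02 0.016 0.018 0 0 0 0;-0.037 0.033 0.036 0 0 0 0;-0.057 0.053 0.056 0 0 0 0;-0.076 0.074 0.077 0 0 0 0;-0.095 0.096 0.1 0 0 0 0;-0.114 0.118 0.121 0 0 0 0;-0.132 0.14 0.143 0 0 0 0;-0.15 0.161 0.165 0 0 0 0")

```text
time_s: 15.6
eef_pos: [594.3, -65.8, 2.7]
ee_rot: [0.244, 0.617, 0.675, 0.323]
force: [-1.9, 1.1, -0.8]
grip_width: 0.001
```

```bash
python3 rel3.py 595,-67,3 599,-68,3 603,-69,3 607,-70,3 611,-71,3
```

```text
t 15.6 pos [594.3 -65.8   2.7] j [-0.55  0.6   2.08  1.95  0.56 -2.46] F [-1.9  1.1 -0.8] tilt/az 47.8 10.5
595,-67,3 [-0.011  0.006  0.001] [-0.01  -0.012 -0.003]
599,-68,3 [-0.023  0.028  0.025] [-0.01  -0.012 -0.003]
603,-69,3 [-0.035  0.05   0.048] [-0.01  -0.012 -0.003]
607,-70,3 [-0.047  0.073  0.071] [-0.01  -0.012 -0.003]
611,-71,3 [-0.06   0.095  0.094] [-0.01  -0.012 -0.003]
```

Request:
drive_tool(series="-0.012 0.014 0.013 0 0 0 0;-0.023 0.028 0.025 0 0 0 0;-0.029 0.039 0.037 0 0 0 0;-0.035 0.05 0.048 0 0 0 0")

```text
time_s: 16.0
eef_pos: [603.1, -69.2, 2.9]
ee_rot: [0.244, 0.618, 0.674, 0.323]
force: [-1.7, -0.5, -1.2]
grip_width: -0.002
```

```bash
python3 rel3.py 603,-69,3 606,-70,3 609,-71,3 612,-72,3; python3 - <<'E'
from h import *
p=eyes.capture("top");save(p,"t4.png",(315,130,425,215),7)
E
```

```text
t 16.0 pos [603.1 -69.2   2.9] j [-0.54  0.61  2.06  1.93  0.55 -2.43] F [-1.7 -0.5 -1.2] tilt/az 47.7 10.5
603,-69,3 [ 0.002 -0.    -0.001] [-0.01  -0.011 -0.004]
606,-70,3 [-0.009  0.017  0.016] [-0.01  -0.011 -0.004]
609,-71,3 [-0.021  0.033  0.033] [-0.01  -0.011 -0.004]
612,-72,3 [-0.032  0.05   0.05 ] [-0.01  -0.011 -0.004]
```

View pics/t4.png

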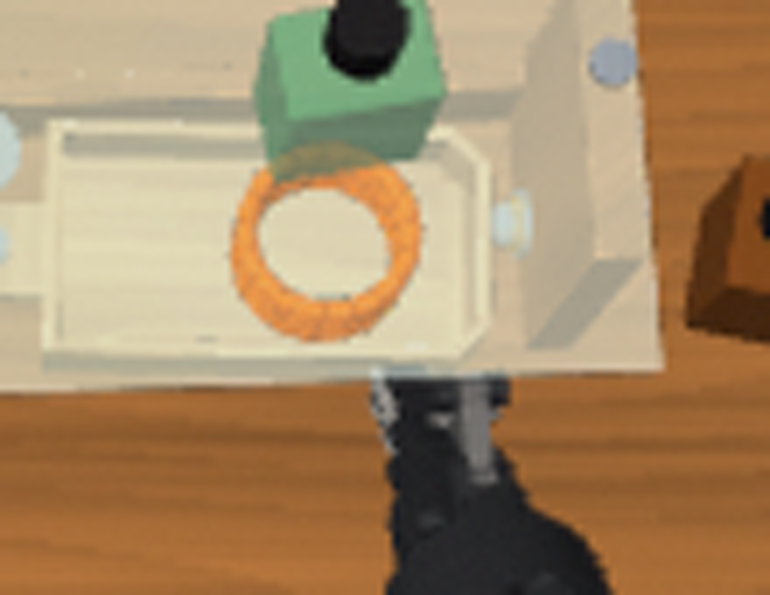

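About 1–2° short of home. Going on in small steps until the force shows the rail.

Request:
drive_tool(series="-0.006 0.01 0.009 0 0 0 0;-0.012 0.022 0.021 0 0 0 0;-0.02 0.033 0.033 0 0 0 0;-0.02 0.033 0.033 0 0 0 0")

```text
time_s: 16.45
eef_pos: [609.6, -71.2, 3.2]
ee_rot: [0.244, 0.617, 0.674, 0.323]
force: [-0.7, -0.4, -0.4]
grip_width: -0.001
```

```bash
python3 rel3.py 609,-71,3 611,-71.5,3 613,-72,3 615,-72.5,3 590,-66,3
```

```text
t 16.45 pos [609.6 -71.2   3.2] j [-0.54  0.62  2.04  1.92  0.55 -2.41] F [-0.7 -0.4 -0.4] tilt/az 47.8 10.4
609,-71,3 [ 0.002 -0.005 -0.002] [-0.009 -0.011 -0.003]
611,-71.5,3 [-0.004  0.007  0.01 ] [-0.009 -0.011 -0.003]
613,-72,3 [-0.01   0.018  0.021] [-0.009 -0.011 -0.003]
615,-72.5,3 [-0.017  0.029  0.033] [-0.009 -0.011 -0.003]
590,-66,3 [ 0.062 -0.11  -0.112] [-0.009 -0.011 -0.003]
```

Request:
drive_tool(series="-0.002 0.004 0.005 0 0 0 0;-0.004 0.007 0.01 0 0 0 0;-0.004 0.007 0.01 0 0 0 0")

```text
time_s: 16.75
eef_pos: [611.1, -71.5, 3.1]
ee_rot: [0.244, 0.617, 0.674, 0.323]
force: [-1.9, 0.4, -0.4]
grip_width: -0.003
```

Request:
drive_tool(series="-0.003 0.005 0.006 0 0 0 0;-0.006 0.01 0.012 0 0 0 0;-0.006 0.01 0.012 0 0 0 0")

```text
time_s: 17.05
eef_pos: [613.1, -71.9, 3.0]
ee_rot: [0.244, 0.617, 0.674, 0.323]
force: [-3.2, 0.2, 0.9]
grip_width: 0.001
```

Request:
drive_tool(series="-0.003 0.005 0.006 0 0 0 0;-0.006 0.01 0.012 0 0 0 0;-0.006 0.01 0.012 0 0 0 0")

```text
time_s: 17.35
eef_pos: [614.0, -72.1, 2.6]
ee_rot: [0.244, 0.618, 0.675, 0.323]
force: [-17.3, -0.7, 11.2]
grip_width: -0.002
```

```bash
python3 - <<'E'
from h import *
p=eyes.capture("top");a=p["frame"][130:215,300:425,::-1]
cv2.imwrite("pics/t5.png",cv2.resize(a,None,fx=6.4,fy=6.4,interpolation=cv2.INTER_CUBIC))
# expected rail front-face top edge & folded tray outline
U=lambda x,y,z:(639.5+x*np.cos(.0451)-y*np.sin(.0451),84+x*np.sin(.0451)+y*np.cos(.0451),z)
for n,q in(("rail",[(46,-30,32),(46,-200,32)]),("tray front",[(-44,-30,32),(-44,-170,32)]),("railtop",[(46,-30,40),(46,-200,40)])):
    print(n,[((proj(p,U(*x))+.5-[300,130])*6.4).round() for x in q])
E
python3 rel3.py 590,-66,3 617,-73,3
```

```text
rail [array([146., 103.]), array([561.,  88.])]
tray front [array([154., 317.]), array([502., 305.])]
railtop [array([146.,  97.]), array([564.,  82.])]
t 17.4 pos [614.  -72.1   2.6] j [-0.54  0.62  2.02  1.91  0.54 -2.4 ] F [-16.6  -0.8  11.4] tilt/az 47.7 10.5
590,-66,3 [ 0.074 -0.132 -0.141] [-0.011 -0.012 -0.004]
617,-73,3 [-0.01   0.019  0.015] [-0.011 -0.012 -0.004]
```

View pics/t5.png

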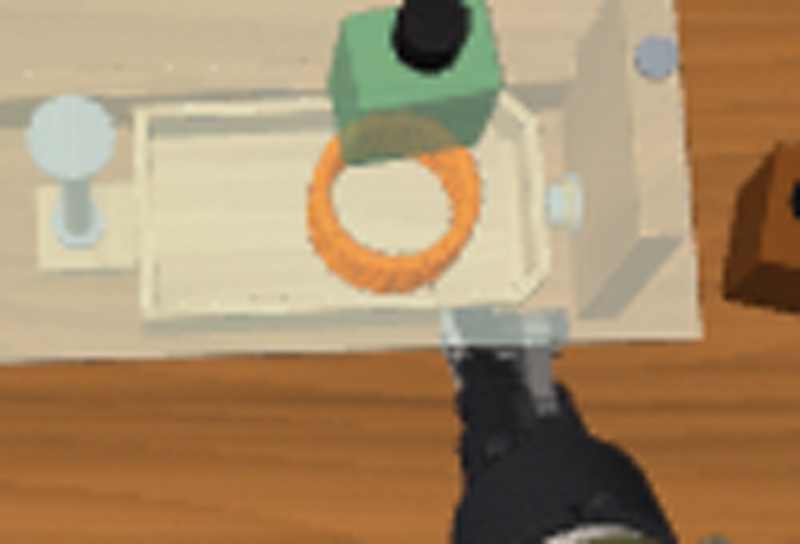

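The force jumped to 17 N and the tray lies parallel on the rail at its predicted outline, so it is home. Now backing off.

Request:
drive_tool(series="0.01 -0.02 -0.02 0 0 0 0;0.037 -0.066 -0.07 0 0 0 0;0.074 -0.132 -0.141 0 0 0 0;0.14 -0.25 -0.27 0 0 0 0;0.21 -0.38 -0.41 0 0 0 0;0.28 -0.5 -0.55 0 0 0 0;0.28 -0.5 -0.55 0 0 0 0")

```text
time_s: 18.1
eef_pos: [519.2, -48.4, 4.8]
ee_rot: [0.243, 0.618, 0.674, 0.323]
force: [0.2, 0.2, 0.0]
grip_width: 0.002
```

```bash
python3 rel3.py 460,-40,60; python3 - <<'E'
from h import *
p=eyes.capture("top");a=p["frame"][115:235,205:425,::-1]
p2=eyes.capture("scene");b=p2["frame"][180:285,225:417,::-1]
a=cv2.resize(a,(770,420),interpolation=cv2.INTER_CUBIC)[:,:]
cv2.imwrite("pics/fin.png",cv2.resize(np.vstack([cv2.resize(a,(550,300)),cv2.resize(b,(550,300),interpolation=cv2.INTER_CUBIC)]),None,fx=1,fy=1))
E
```

```text
t 18.1 pos [519.2 -48.4   4.8] j [-0.62  0.53  2.3   2.04  0.64 -2.65] F [0.2 0.2 0. ] tilt/az 47.6 10.5
460,-40,60 [ 0.161  0.006 -0.659] [-0.015 -0.013 -0.007]
```

View pics/fin.png

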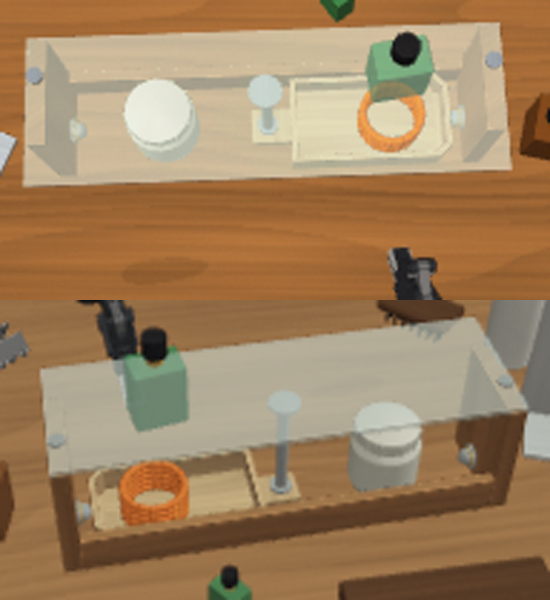

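Request:
drive_tool(series="0.05 0 -0.2 0 0 0 0;0.1 0 -0.43 0 0 0 0;0.16 0 -0.66 0 0 0 0;0.16 0 -0.66 0 0 0 0;0.16 0 -0.66 0 0 0 0")

```text
time_s: 18.7
eef_pos: [463.0, -42.3, 60.7]
ee_rot: [0.245, 0.617, 0.674, 0.323]
force: [-0.2, 0.3, 0.1]
grip_width: 0.0
```

```bash
python3 - <<'E'
from h import *
s=telemetry.sense();print(s["eef_pos"],s["force"],s["time_s"]);print(ctrl.finish_job())
E
```

```text
[462.98341345 -42.29345379  60.68905923] [-0.16521313  0.25433353  0.09955949] 18.7
the job is handed in; nothing more can be done
None
```

The bangle tray is folded into the right (-y) bay, the one without the jar. I pushed it past the spring catch until the force rose to about 17 N against the back rail. Then I backed the gripper off and handed the job in at 18.7 s.

**Last checks:** After I let go, the pictures showed:
- The tray lay parallel to the rail.
- The bangles were inside it.
- The perfume, jar and glass had not moved.

The measured force on the tool was near zero. I judged "home against the rail" from that force rise and from the tray's outline matching the predicted place to within about a pixel or two. I did not measure the remaining gap directly.

**What went wrong on the way:** My first sweep, at a height of 18 mm, passed over the tray wall without touching it. The fingertips appeared to end about 20 mm short of the nominal tool point. I went back, lowered the tool and repeated the push. I then switched to a flatter tool angle for the last part, so the gripper's body stayed clear of the glass.

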